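Clamp a steel block in a drilling fixture with its wing nut

ROBOT

A 6-joint arm with a two-finger parallel gripper is mounted at the origin on a cart in front of the work surface, level with it; the furniture and walls round the work are solid. World frame = base frame: x ahead of the robot, y to its left, z up, the work surface at z = 0. Lengths are in mm, angles in degrees, forces in N, time in s.
With the tool pointing down it reaches from about 300 to 850 mm from the base axis. Payload 4.2 kg.
Tool frame: the origin (TCP) lies midway between the tips of the shut fingers; the grasp point (between the pads) lies 19 mm behind it (env.hold_point_z is the z of the grasp point in the tool frame, in mm); z points along the fingers, y is the direction in which the jaws open and shut (so a half turn about z gives the same grasp; the last joint's range is limited). The gripper opens to 91 mm and grips with 3 to 60 N. Pads are 32 mm wide; open, the fingers measure 118 mm over their backs; the gripper's body (76 mm by 178 mm) begins 60 mm behind the grasp point.
Start: joints at [66.635, 18.312, 89.639, -0, 72.044, -1.146], TCP at [217.443, 532.321, 181.876] pointing down, gripper open.
Joint ranges: [-177.97, 177.97], [-48.28, 115.42], [12.27, 149.76], [-77.06, 257.06], [2.81, 150.46], [-146.56, 146.56]. Speed limits (degrees/s): [147.25, 147.25, 180, 180, 180, 180].

INTERFACE

Orientations are given as [roll, pitch, yaw] about the fixed x, y, z axes, in that order (R = Rz(yaw) Ry(pitch) Rx(roll)).
In Python, from workcell import env, grab_frame, camera_params, spotter gives the robot as it stands. The module is installed in compiled form; this text tells all that it offers.
- The arm moves only by the shell command python3 -m jog 'ROWS' [FORCE]. ROWS is text: rows parted by semicolons, each of 7 numbers parted by spaces: the turn, a rotation vector about the world's x, y, z in units of 5 degrees (1.0 is 5 degrees), then the shift along the world's x, y, z in units of 25 mm (1.0 is 25 mm), then the opening, from 0 (shut) to 1 (fully open). A call has 1 to 5 rows; each row is the pose to reach, as a shift and turn from the pose commanded when the call began; what a row does not reach only later rows make up. A row lasts 1/8 s, in which the tool goes at most 62.5 mm and 10.7 degrees, less where a joint would pass 70% of its speed; a pose out of reach is approached as far as the arm can. A call with a gripper value outside its range is refused whole. The fingers move at their own pace and stop on an object; FORCE is the grip in N (left out, the last holds). Time passes only in rows, so rows that repeat a pose let the fingers close. It gives the time, the measured TCP pose, the force and the opening at its end, in the units of the state.
- env.state(): the state, without advancing time (a new reading comes with each control period).
- grab_frame(name): name is "scene" or "top"; returns the picture (480x640x3 uint8, red, green, blue); there is no depth.
- camera_params(name): a dict with "K" (3x3 intrinsics, pixels), "rvec" (rotation vector, rad) and "tvec" (3), from world to camera coordinates, as OpenCV has them. Camera axes: x right, y down, z forward; pixel columns grow to the right and rows downward; lengths in mm; the calibration is good to about 2 mm. A picture is of the moment at which its call begins. camera_params takes no time and is no camera call.
- env.job_done(): hands the job in, once; it reports no verdict.
Trained networks look in the newest picture that a camera, given by its name, has taken for a name from the list of things; names that differ only in an ending like _2 or _b are one class to them, and where a whole thing is asked for, a point or a joint stands for the part that bears it (a point fixed in the world has none). Each returns a list of dicts, best first, with "conf" (0 to 1); they miss things now and then, are a little off and sometimes report something else, mostly with a low value. They report only what shows in the picture. A call takes as long as a camera call. They do not tell look-alikes from the thing itself.
- spotter.look_for(query, camera): "box" ([left, top, width, height] in pixels, round what is visible of it).
- spotter.trace(query, camera): "region" (480x640 bool, what is visible of it) and "box" ([left, top, width, height] in pixels, round what is visible of it).
The state is a dict: "time_s": time; "qpos": joint angles; "qvel": joint speeds; "effort": joint torques, N m; "ee_pos": TCP position; "ee_rot": TCP orientation; "force": force on the tool from outside, world axes, zero at the start; "torque": the same for the moment, N m; "gripper_width": finger opening in mm.
Only numpy, scipy, OpenCV 4.12 (cv2) and the standard library are available. Lean on these libraries where they do the work, as an engineer would, in place of code of your own. Each camera call takes 0.05 s, during which the arm holds its last target. There are 200 camera calls.

TASK

Clamp the dark steel block in the drilling fixture, using only the fingertips: push the block along its channel until it is fully home against the end stop, then push the red-capped peg to swing the clamp strap round over the block as far as it goes, and then turn the brass wing nut clockwise (seen from above) by pushing its wings until it is fully tight. Do not pick up or tip the block, and leave the loose square tube, tan strap, flat plate and cutter lying round the fixture where they are.

Things in the scene. Friction and masses are not known exactly. Their poses are not given: they have to be found in the camera images.
- fixture: drilling fixture fixed to the bench: bright base plate, 10 mm thick. Origin at bench level; its x points along the channel from the open end to the end stop (roughly away from the robot), y left, z up. Plate spans x -105..75, y -90..100 mm. Channel centre line at y = -40 mm, clamp stud at x = 0, y = 50 mm
- block_center (a point): centre of the loose dark steel block (50 mm along the channel, 56 mm across, 44 mm high, about 0.5 kg) standing in the channel, 40 to 65 mm short of home at the start; its centre is 22 mm above the channel floor and its top at z = 54 mm. It slides with friction 0.6
- block_home (a point): where the block's centre is when fully home (fixture x = 0, y = -40, z = 32 mm). The channel runs along x, floor at z = 10 mm, 59 mm wide between two steel rails (8 mm wide, top at z = 22 mm, x -95..35 mm), closed by a steel end stop: face at x = 25 mm, top at z = 36 mm
- peg (a point): upright peg near the end of the clamp strap, 88 mm from the stud axis: its red cap is 17 mm in diameter, from 10 mm below to 8 mm above this point, which lies about 89 mm above the bench
- strap (a joint): swing of the dark steel clamp strap (28 mm wide, 12 mm thick, reaching 100 mm from the stud axis, top at z = 70 mm), rad. 0: points along fixture -x (to the robot), clear of the block; grows counter-clockwise from above; stops at 1.57, along fixture -y over the block. Starts 0 to 0.35; stays where left; about 1.5 N at the peg moves it
- wing_nut (a joint): angle of the wing nut, rad: starts between 0 and 1, grows clockwise seen from above (tightening), stops hard at 6.0 = fully tight. Sinks 4 mm a turn and takes the strap down with it, which meets the block over the last 0.5 rad. Stays where left; about 2.5 N on a wing turns it. At 0 the wings lie along the fixture's x axis
- nut_axis (a point): fixed point on the vertical axis of the wing nut and stud, 90 mm above the bench. A yellow sheet chip guard stands beyond it: face 44 mm from the axis toward fixture +x, 43 mm to either side, top at z = 115 mm; a finger cannot pass round the nut there. Above z = 75 mm the other sides are free
- wing (a point): middle of one of the two flat brass wings, 24 mm from the nut axis; the other is opposite. Each is an upright round ear 26 mm in diameter and 6 mm thick, in a plane through the axis, reaching 37 mm from it and 13 mm above and below this point. The hub between (radius 12 mm) reaches up to z = 87 mm, the stud in it (radius 5 mm) to z = 100 mm
- loose_tube: short loose piece of square steel tube, 58x34x14 mm, on the bench left of the fixture; to be left alone
- loose_strap: loose tan clamp strap with two holes, 76x27x14 mm, on the bench left of the fixture; to be left alone
- loose_plate: loose flat steel plate, 132x43x8 mm, on the bench behind the fixture; to be left alone
- loose_cutter: loose toothed roller cutter, 52x44x35 mm, on the bench right of the fixture; to be left alone
Things that resemble listed ones, but are neither listed nor needed, are in the scene too. Leave any blue or turquoise look-alike of the part that bears block_center alone.

How it is judged:
By the outcome, as a careful person would: the job done as asked, in the order asked, and still so for the second after the job is handed in, with the robot touching nothing.
It also fails if it takes over 72 s, if anything falls off the work surface, if the arm or the gripper's body presses on something with over 40 N, if the wrist force passes 120 N, or if a joint passes its speed limit or range.

## Working session

There is one attempt and no reset: what is moved stays moved. The work goes in short steps, Python scripts to look and compute and a shell command to move; the robot and the scene stay as the last step left them, time stands still between calls to the robot, and variables do not carry over. Pictures are saved under pics/ and viewed, about 8 in all and at most 12, crops included, and the job is handed in when it is done.

```bash
mkdir -p pics; ls; cat > h.py <<'E'
import numpy as np, cv2
from workcell import env, grab_frame, camera_params, spotter
def save(img,name): cv2.imwrite('pics/'+name,cv2.cvtColor(img,cv2.COLOR_RGB2BGR))
def ray(cam,uv,z):
    p=camera_params(cam);R=cv2.Rodrigues(np.array(p['rvec'],float))[0];t=np.array(p['tvec'],float).ravel()
    d=R.T@np.linalg.inv(np.array(p['K']))@np.array([uv[0],uv[1],1.]);c=-R.T@t
    return c+d*(z-c[2])/d[2]
def proj(cam,P):
    p=camera_params(cam);return cv2.projectPoints(np.array(P,float).reshape(-1,3),np.array(p['rvec'],float),np.array(p['tvec'],float),np.array(p['K'],float),None)[0].reshape(-1,2)
E
python3 - <<'E'
from h import *
for c in('scene','top'):
    im=grab_frame(c);save(im,c+'0.png')
    p=camera_params(c);R=cv2.Rodrigues(np.array(p['rvec'],float))[0];print(c,(-R.T@np.array(p['tvec']).ravel()).round(0))
    for q in('fixture','block_center','peg','strap','wing_nut','wing'):
        for r in spotter.trace(q,c)[:3]:
            m=r['region'];ys,xs=np.nonzero(m);print(q,round(r['conf'],2),np.round(r['box']),xs.mean().round(1),ys.mean().round(1),m.sum())
print(env.state())
E
```

```text
pics
scene [ 253. -275.  649.]
block_center 0.79 [339. 278.  51.  56.] 361.8 305.5 1918
block_center 0.59 [197. 291.  51.  52.] 224.2 317.4 1981
peg 0.95 [295. 236.  66.  51.] 322.3 261.4 1267
peg 0.23 [272. 189. 173. 173.] 356.2 280.1 11694
strap 0.87 [292. 238.  67.  48.] 321.9 261.5 1255
strap 0.73 [388. 230.  73.  34.] 421.5 248.8 1181
wing_nut 0.84 [322. 221.  48.  27.] 344.1 232.1 639
wing 0.72 [321. 222.  50.  24.] 344.1 231.4 613
top [ 383.  286. 1018.]
fixture 0.82 [289. 159. 134. 126.] 348.8 221.7 9800
block_center 0.76 [219. 133.  44.  45.] 240.8 154.9 1141
block_center 0.69 [366. 210.  40.  40.] 384.2 229.9 1028
block_center 0.56 [328. 316.  32.  41.] 344.9 338.2 1022
peg 0.6 [316. 202.  44.  71.] 339.7 242.4 1012
strap 0.84 [316. 203.  42.  69.] 340.7 243.6 836
wing_nut 0.85 [317. 190.  18.  45.] 325.7 216.1 270
wing 0.79 [319. 195.  15.  38.] 326.8 214.6 216
{'time_s': 0.7, 'qpos': array([ 6.66331363e+01,  1.83086101e+01,  8.96388033e+01, -1.67047613e-03,
        7.20459191e+01, -1.14474243e+00]), 'qvel': array([ 0.05400537, -0.0586063 ,  0.07730482, -0.03986517, -0.11137995,
        0.06239231]), 'effort': array([ 2.12772975e-03, -4.12238896e+01, -2.32195562e+01,  7.31385802e-02,
        3.75217886e-02,  4.43227407e-06]), 'ee_pos': array([217.46428022, 532.29825307, 181.9102703 ]), 'ee_rot': array([1.79993366e+02, 1.72207607e-03, 1.57778393e+02]), 'force': array([-0.27019542,  0.27131718,  0.28014251]), 'torque': array([ 0.00503933, -0.02186091, -0.02668387]), 'gripper_width': 91.2000202031358}
```

View pics/scene0.png

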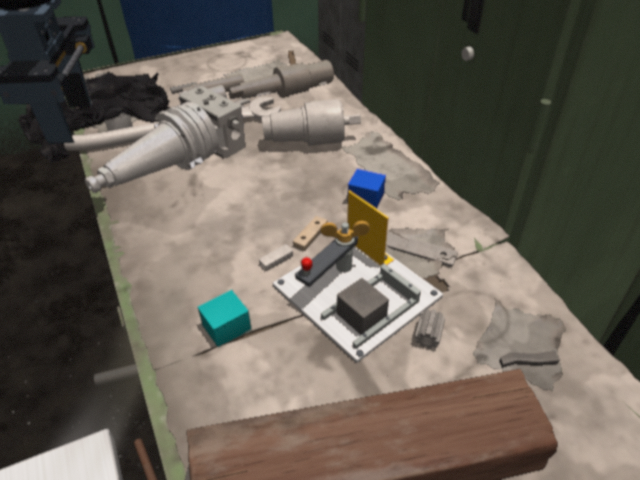

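```bash
python3 - <<'E'
import cv2
im=cv2.imread('pics/top0.png');cv2.imwrite('pics/topc.png',cv2.resize(im[130:330,270:470],None,fx=3,fy=3,interpolation=cv2.INTER_CUBIC))
E
```

```text
(no output)
```

View pics/topc.png

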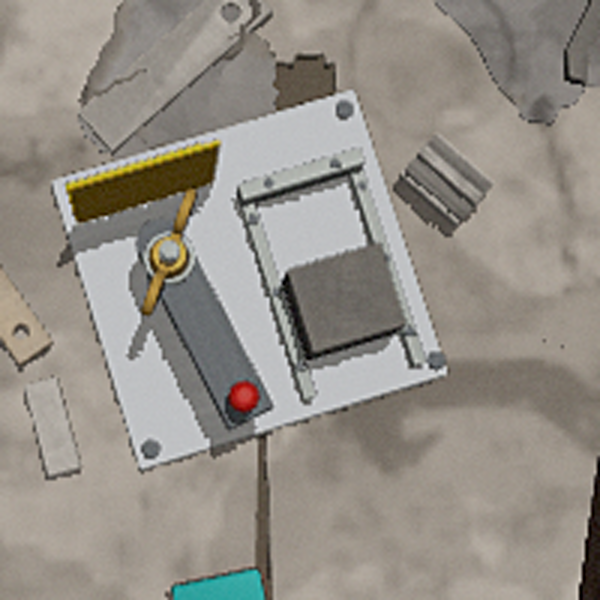

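Shown: dark block at scene (362,305) / top (384,230); turquoise look-alike at scene (224,317) and blue at scene (367,186), both off the fixture. The dark one, in the channel, is right. Red cap at top ≈(351,262), nut at top ≈(326,214), wings along roughly fixture x.

```bash
python3 - <<'E'
from h import *
c=lambda u,v:(270+(u-1)/3,130+(v-1)/3)
L=np.array([[75,100],[75,-90],[-105,-90],[-105,100]],float)
W=np.array([ray('top',c(*p),10)[:2] for p in((52,183),(353,90),(446,373),(142,470))])
M=W.mean(0);l=L.mean(0);H=(L-l).T@(W-M);th=np.arctan2(H[0,1]-H[1,0],H[0,0]+H[1,1])
R=np.array([[np.cos(th),-np.sin(th)],[np.sin(th),np.cos(th)]]);o=M-R@l
print('yaw',np.degrees(th),'o',o,'res',(W-(L@R.T+o)).round(1).tolist())
F=lambda w:R.T@(np.asarray(w)[:2]-o)
np.savez('fx.npz',R=R,o=o)
for n,p,z in(('peg',(244,396),97),('stud',(169,250),100),('wingend',(187,190),85),('wingend2',(149,314),85),('hub',(167,256),87)):print(n,F(ray('top',c(*p),z)).round(1))
for p in((283,275),(384,244),(408,322),(313,358)):print('blk',F(ray('top',c(*p),54)).round(1))
# colour check red in scene & top
for cam in('scene','top'):
    im=grab_frame(cam).astype(int);m=(im[...,0]>140)&(im[...,1]<70)&(im[...,2]<70);ys,xs=np.nonzero(m);print(cam,xs.mean(),ys.mean(),m.sum(),F(ray(cam,(xs.mean(),ys.mean()),92)).round(1))
print('home world',R@[0,-40]+o,'stud',R@[0,50]+o)
# check with scene: project corners
print(proj('scene',np.c_[L@R.T+o,np.full(4,10)]).round(0).tolist())
E
```

```text
yaw 16.082148288219983 o [551.27923731 225.14574967] res [[-1.0, -1.6], [-1.1, 0.4], [0.8, 2.2], [1.2, -1.0]]
peg [-86.4  35.6]
stud [ 0.4 50.2]
wingend [31.6 29.8]
wingend2 [-27.6  70.2]
hub [-0.4 51.4]
blk [-25.2  -9.6]
blk [-25.4 -69.6]
blk [-71.7 -68.5]
blk [-75.  -11.1]
scene 306.3272727272727 261.23636363636365 55 [-84.7  32.1]
top 351.0 261.44 50 [-85.7  35.1]
home world [562.35984886 186.71112924] stud [537.42847287 273.18902521]
[[354.0, 229.0], [441.0, 292.0], [355.0, 359.0], [270.0, 281.0]]
```

```bash
python3 -m jog '0 0 -1.2 1 -1.6 0 0;0 0 -2.4 2 -3.2 0 0;0 0 -3.6 3 -4.7 0 0;0 0 -4.8 4 -6.3 0 0;0 0 -6 5 -7.9 0 0' 30; python3 -m jog '0 0 -1.2 1.2 -1.8 0 0;0 0 -2.4 2.4 -3.5 0 0;0 0 -3.6 3.6 -5.3 0 0;0 0 -4.34 4.57 -7.14 0 0;0 0 -4.34 4.57 -7.14 0 0'
```

```text
time_s: 1.42
ee_pos: [343.2, 333.6, 182.1]
ee_rot: [180.0, 0.0, 127.6]
force: [0.3, -0.3, 0.9]
gripper_width: 43.9
time_s: 2.05
ee_pos: [458.0, 153.7, 181.9]
ee_rot: [180.0, 0.0, 105.8]
force: [0.1, 1.3, 0.5]
gripper_width: 0.4
```

```bash
python3 -m jog '0 0 0 0 0 -1.5 0;0 0 0 0 0 -3 0;0 0 0 0 0 -4.5 0;0 0 0 0 0 -6.16 0;0 0 0 0 0 -6.16 0'; python3 - <<'E'
from h import *
f=np.load('fx.npz');s=env.state();print(s['ee_pos'],f['R'].T@(s['ee_pos'][:2]-f['o']),s['qpos'],s['force'])
im=grab_frame('scene');save(cv2.resize(im[170:390,220:500],None,fx=2.5,fy=2.5),'p3.png')
E
```

```text
time_s: 2.68
ee_pos: [453.7, 156.4, 25.7]
ee_rot: [-179.6, -0.0, 106.2]
force: [0.3, 0.9, 0.1]
gripper_width: 0.7
[453.68810134 156.44556408  25.73939812] [-112.80295846  -38.9774022 ] [1.76377461e+01 1.94202542e+01 1.14002207e+02 2.65890518e-02
 4.69754983e+01 1.46104437e+00] [0.3421748  0.86598312 0.0880344 ]
```

View pics/p3.png

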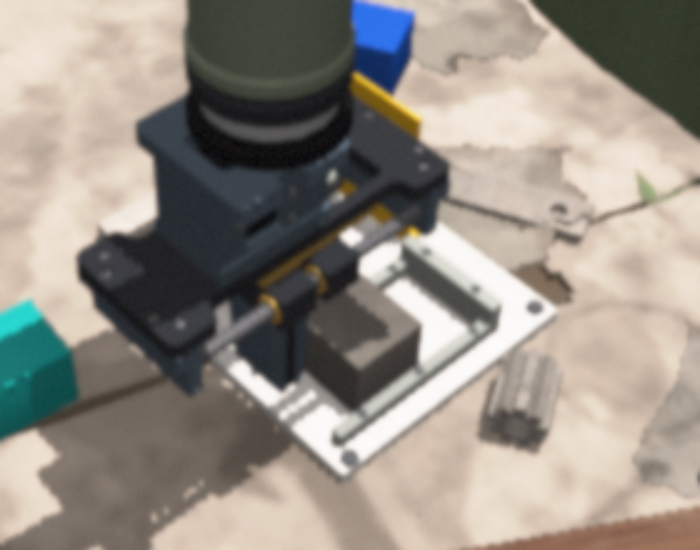

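The closed fingers stand behind the dark block (crop about (290,340)), on the channel line. Now push.

```bash
python3 -m jog '0 0 0 .35 .1 0 0;0 0 0 .75 .21 0 0;0 0 0 1.15 .32 0 0;0 0 0 1.55 .44 0 0;0 0 0 1.95 .56 0 0'; python3 -m jog '0 0 0 .2 .06 0 0;0 0 0 .38 .11 0 0;0 0 0 .54 .16 0 0;0 0 0 .68 .2 0 0;0 0 0 .8 .23 0 0'
python3 - <<'E'
from h import *
f=np.load('fx.npz');s=env.state();print(s['ee_pos'],f['R'].T@(s['ee_pos'][:2]-f['o']),f['R'].T@s['force'][:2])
E
```

```text
time_s: 3.35
ee_pos: [506.3, 170.5, 28.0]
ee_rot: [180.0, -0.0, 106.1]
force: [0.0, -0.2, -0.2]
gripper_width: 0.3
time_s: 3.98
ee_pos: [525.6, 176.1, 27.9]
ee_rot: [180.0, 0.0, 106.1]
force: [0.5, -0.6, -0.5]
gripper_width: 0.5
[525.58104552 176.11700585  27.90722123] [-38.27421781 -39.99123696] [ 0.29768776 -0.74360699]
```

```bash
python3 -m jog '0 0 0 .08 .023 0 0;0 0 0 .15 .043 0 0;0 0 0 .2 .058 0 0'; python3 - <<'E'
from h import *
f=np.load('fx.npz');s=env.state();print(f['R'].T@(s['ee_pos'][:2]-f['o']),f['R'].T@s['force'][:2])
im=grab_frame('scene');save(cv2.resize(im[170:390,220:500],None,fx=2.5,fy=2.5),'p4.png')
E
```

```text
time_s: 4.35
ee_pos: [530.5, 177.5, 27.9]
ee_rot: [180.0, -0.0, 106.1]
force: [-0.2, 0.1, -0.5]
gripper_width: 0.3
[-33.18361372 -39.98905107] [-0.16432447  0.12429867]
```

View pics/p4.png

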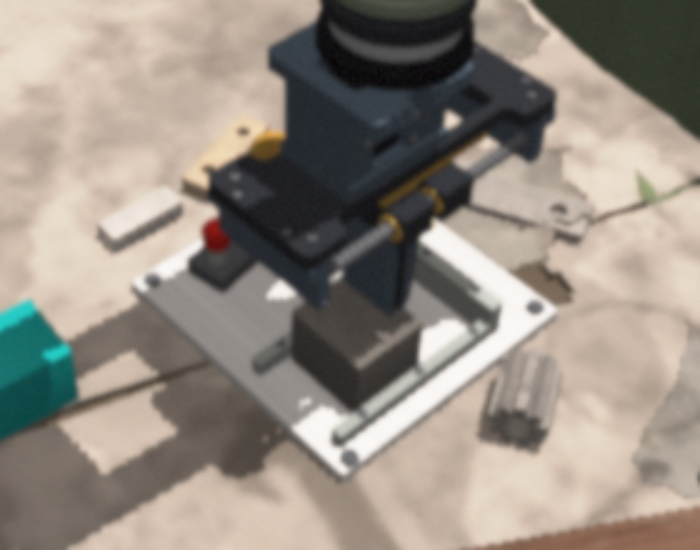

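The block still appears where it was (crop ≈(355,345)), with the finger at crop ≈(385,290), apparently beyond it. I need to check this with geometry before moving.

```bash
python3 - <<'E'
from h import *
f=np.load('fx.npz');R,o=f['R'],f['o']
cr=lambda P:((proj('scene',P)-[220,170])*2.5).round(0).tolist()
print('tip then',cr([[453.7,156.4,25.7]]),'tip now',cr([[530.5,177.5,28],[530.5,177.5,54],[530.5,177.5,80]]))
for bx in(-50,-8,0): print(bx,cr([np.r_[R@[bx+a,-40+b]+o,54] for a in(-25,25) for b in(-28,28)]))
grab_frame('top')
for r in spotter.trace('block_center','top')+[]:
    ys,xs=np.nonzero(r['region']);print('top',r['conf'],r['box'],R.T@(ray('top',(xs.mean(),ys.mean()),54)[:2]-o))
im=grab_frame('top');save(cv2.resize(im[130:330,270:470],None,fx=3,fy=3),'p5.png')
E
```

```text
tip then [[263.0, 405.0]] tip now [[368.0, 330.0], [370.0, 300.0], [372.0, 268.0]]
-50 [[351.0, 367.0], [282.0, 309.0], [416.0, 321.0], [346.0, 266.0]]
-8 [[406.0, 328.0], [336.0, 272.0], [467.0, 283.0], [397.0, 231.0]]
0 [[416.0, 321.0], [346.0, 266.0], [477.0, 276.0], [406.0, 225.0]]
top 0.75 [328.3, 316.5, 30.6, 41.6] [-200.71388345   80.89470933]
top 0.71 [219.8, 132.7, 44.7, 44.9] [147.74820814 156.53116492]
top 0.64 [367.0, 232.1, 9.8, 18.6] [-60.91968599 -12.04544847]
```

View pics/p5.png

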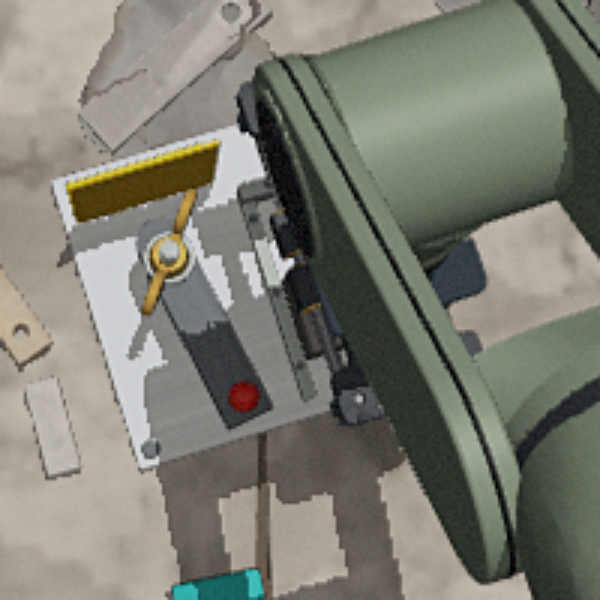

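```bash
python3 - <<'E'
from h import *
im=grab_frame('scene');save(cv2.resize(im[245:350,310:450],None,fx=5.5,fy=5.5,interpolation=cv2.INTER_LANCZOS4),'p6.png')
for r in spotter.trace('block_center','scene'): print(r['conf'],r['box'])
s=env.state();print(s['qpos'],s['ee_pos'],s['force'],s['torque'])
E
```

```text
0.87 [196.6, 288.4, 54.2, 57.0]
0.77 [338.3, 283.7, 50.4, 47.2]
[1.73261363e+01 2.49940181e+01 1.03826941e+02 1.62089103e-03
 5.11815118e+01 1.24465639e+00] [530.32687869 177.49895674  27.87086375] [0.20105222 0.08406064 0.28950526] [-0.08288082  0.0015375  -0.02073496]
```

View pics/p6.png

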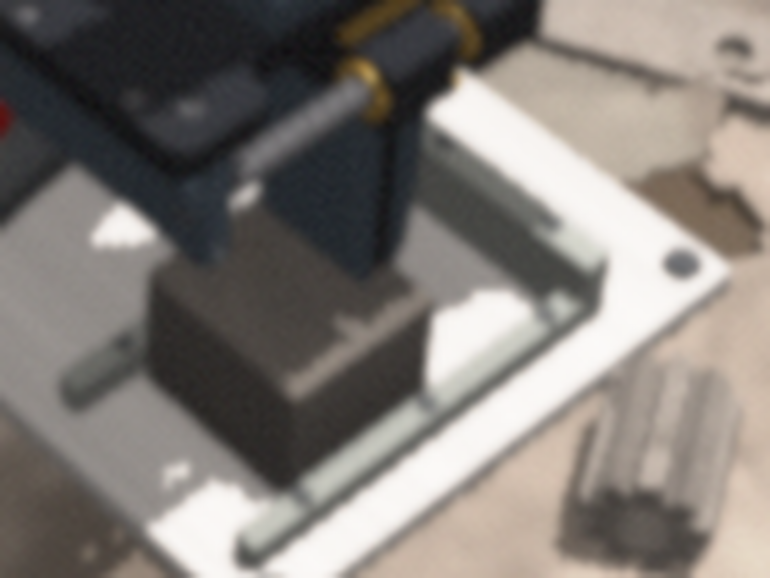

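The finger's lower end sits at the block's top plane (p6 ≈(370,275)), not 26 mm below it. So the real fingertip appears to be well above the reported TCP, and it passed over the block with no force. I'll back off beyond the plate, go lower and measure.

```bash
python3 -m jog '0 0 0 0 0 1 0;0 0 0 -1.8 -.5 1 0;0 0 0 -3.8 -1.1 1 0;0 0 0 -3.8 -1.1 0 0;0 0 0 -3.8 -1.1 -.8 0'; python3 -m jog '0 0 0 0 0 0 0'; python3 - <<'E'
from h import *
im=grab_frame('scene');save(cv2.resize(im[230:380,220:420],None,fx=4,fy=4,interpolation=cv2.INTER_LANCZOS4),'p7.png')
f=np.load('fx.npz');s=env.state();p=s['ee_pos'];print(p,s['force'],f['R'].T@(p[:2]-f['o']))
c=f['R'].T@(p[:2]-f['o'])
for z in(0,30):
  print(z,((proj('scene',[np.r_[f['R']@(c+[a,b])+f['o'],p[2]+z] for a,b in((0,0),(-13.5,-16),(13.5,-16),(-13.5,16))])-[220,230])*4).round().tolist())
E
```

```text
time_s: 5.28
ee_pos: [435.0, 149.9, 7.8]
ee_rot: [179.9, -0.0, 106.1]
force: [0.3, -0.5, 0.1]
gripper_width: 0.5
time_s: 5.4
ee_pos: [434.3, 149.7, 7.1]
ee_rot: [-179.8, 0.0, 106.1]
force: [-0.2, -0.1, 0.5]
gripper_width: 0.3
[435.21766627 149.94465459   7.80045395] [ 0.37870806 -0.15380674  0.9224818 ] [-132.35141381  -40.10730902]
0 [[382.0, 471.0], [382.0, 522.0], [441.0, 479.0], [322.0, 464.0]]
30 [[380.0, 419.0], [381.0, 470.0], [441.0, 426.0], [319.0, 411.0]]
```

View pics/p7.png

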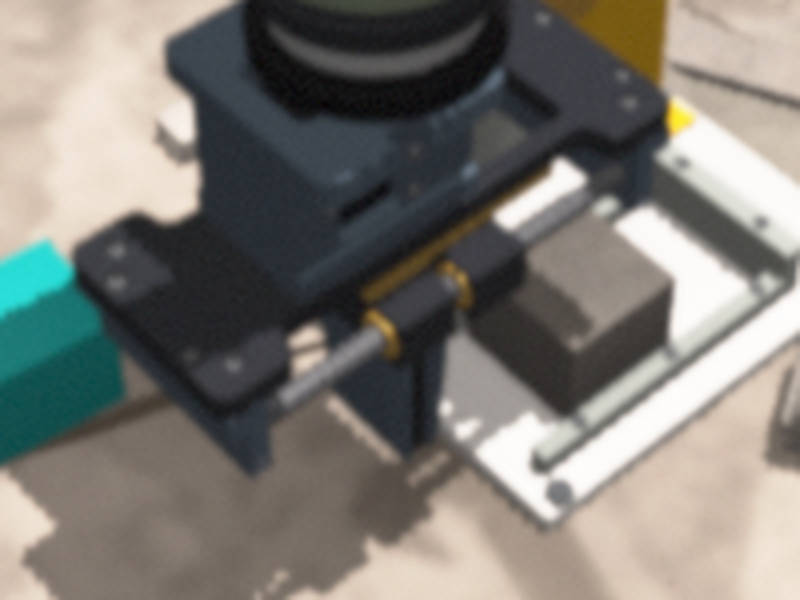

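```bash
python3 - <<'E'
from h import *
f=np.load('fx.npz');p=np.array([435,149.9,7.8]);R,o=f['R'],f['o'];c=R.T@(p[:2]-o)
print(env.hold_point_z)
for z in(30,60,79,106):
  print(z,((proj('scene',[np.r_[R@(c+[a,b])+o,p[2]+z] for a,b in((-89,-38),(89,-38),(-89,38),(-59,-16),(59,-16))])-[220,230])*4).round().tolist())
for dz in(20,25,30):
  print('tip',dz,((proj('scene',[np.r_[R@(c+[a,b])+o,p[2]+dz] for a,b in((-6.5,-16),(6.5,-16),(-6.5,16))])-[220,230])*4).round().tolist())
E
python3 -m jog '0 0 0 0 0 -.1 0;0 0 0 0 0 -.2 0;0 0 0 0 0 -.2 0'
```

```text
-18.8
30 [[242.0, 647.0], [646.0, 347.0], [98.0, 495.0], [273.0, 548.0], [539.0, 355.0]]
60 [[235.0, 594.0], [651.0, 291.0], [88.0, 439.0], [268.0, 493.0], [542.0, 299.0]]
79 [[231.0, 558.0], [655.0, 254.0], [82.0, 403.0], [264.0, 456.0], [543.0, 262.0]]
106 [[225.0, 504.0], [660.0, 198.0], [72.0, 348.0], [259.0, 402.0], [546.0, 207.0]]
tip 20 [[396.0, 476.0], [425.0, 455.0], [335.0, 419.0]]
tip 25 [[396.0, 468.0], [425.0, 446.0], [335.0, 410.0]]
tip 30 [[396.0, 459.0], [425.0, 437.0], [334.0, 401.0]]
time_s: 5.82
ee_pos: [435.5, 150.1, 3.0]
ee_rot: [180.0, 0.0, 106.1]
force: [0.5, 0.1, 0.4]
gripper_width: 0.4
```

```bash
python3 -m jog '0 0 0 0 0 -.1 0;0 0 0 0 0 -.2 0;0 0 0 0 0 -.2 0' |grep -v rot; python3 -m jog '0 0 0 0 0 -.1 0;0 0 0 0 0 -.2 0;0 0 0 0 0 -.2 0'|grep -v rot;
```

```text
time_s: 6.2
ee_pos: [435.2, 150.0, -2.3]
force: [0.2, -0.7, 0.4]
gripper_width: 0.2
time_s: 6.58
ee_pos: [435.2, 150.0, -7.4]
force: [-0.6, -0.2, -0.5]
gripper_width: 0.8
```

```bash
python3 -m jog '0 0 0 0 0 -.1 0;0 0 0 0 0 -.2 0;0 0 0 0 0 -.2 0' |grep -v rot; python3 -m jog '0 0 0 0 0 -.1 0;0 0 0 0 0 -.16 0;0 0 0 0 0 -.16 0'|grep -v rot; python3 -m jog '0 0 0 0 0 -.08 0;0 0 0 0 0 -.12 0;0 0 0 0 0 -.12 0'|grep -v rot
```

```text
time_s: 6.95
ee_pos: [435.2, 150.0, -12.3]
force: [-0.5, 1.0, 0.4]
gripper_width: 0.6
time_s: 7.32
ee_pos: [435.3, 150.0, -16.3]
force: [0.4, -0.4, 0.2]
gripper_width: 0.4
time_s: 7.7
ee_pos: [435.4, 150.0, -19.2]
force: [-0.5, 0.2, -0.1]
gripper_width: 0.3
```

```bash
python3 - <<'E'
from h import *
s=env.state();print(s['qpos'],s['ee_pos'],s['ee_rot'],s['force'])
E
```

```text
[ 1.75810521e+01  2.17732732e+01  1.19558324e+02 -2.95662135e-03
  3.86710494e+01  1.49845250e+00] [435.39950112 150.00943577 -19.21010871] [-1.79997403e+02  1.91590702e-03  1.06084908e+02] [-0.51987121  0.18961306 -0.1299238 ]
```

```bash
for i in 1; do :; done; python3 -m jog '0 0 0 0 0 -.08 0;0 0 0 0 0 -.12 0;0 0 0 0 0 -.12 0'|grep -v rot; python3 -m jog '0 0 0 0 0 -.06 0;0 0 0 0 0 -.06 0'|grep -v rot;python3 -m jog '0 0 0 0 0 -.06 0;0 0 0 0 0 -.06 0'|grep -v rot
```

```text
time_s: 8.07
ee_pos: [435.4, 150.0, -22.2]
force: [-0.3, 1.0, -0.2]
gripper_width: 0.5
time_s: 8.32
ee_pos: [435.3, 150.0, -23.7]
force: [0.3, 0.8, -0.2]
gripper_width: 0.3
time_s: 8.57
ee_pos: [435.3, 150.0, -25.2]
force: [0.4, -0.7, 0.8]
gripper_width: 0.7
```

```bash
python3 -m jog '0 0 0 0 0 -.06 0;0 0 0 0 0 -.06 0'|grep -E 'pos|force';python3 -m jog '0 0 0 0 0 -.06 0;0 0 0 0 0 -.06 0'|grep -E 'pos|force';python3 -m jog '0 0 0 0 0 -.06 0;0 0 0 0 0 -.06 0'|grep -E 'pos|force'; python3 - <<'E'
from h import *
im=grab_frame('scene');save(cv2.resize(im[230:380,220:420],None,fx=4,fy=4,interpolation=cv2.INTER_LANCZOS4),'p8.png')
E
```

```text
ee_pos: [435.3, 150.0, -26.8]
force: [0.2, -0.4, -0.5]
ee_pos: [435.3, 150.0, -28.2]
force: [0.3, -1.0, -0.5]
ee_pos: [435.4, 150.0, -29.7]
force: [0.1, 0.3, 0.3]
```

View pics/p8.png

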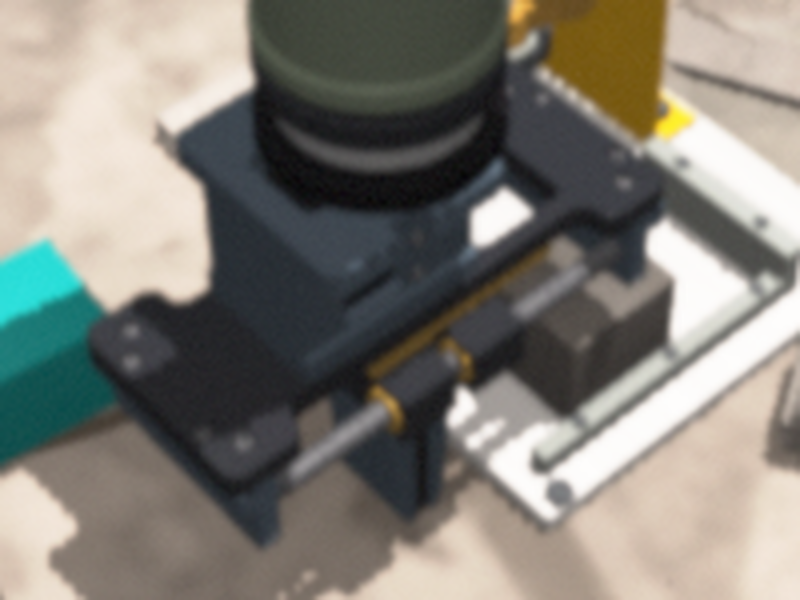

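Tip at about (412,518) with no contact yet, and the gripper's right leg is near the block. I'll back off 40 mm and finish the height probe on bare bench.

```bash
python3 -m jog '0 0 0 0 0 .5 0;0 0 0 -.8 -.22 .5 0;0 0 0 -1.54 -.44 .5 0;0 0 0 -1.54 -.44 .1 0;0 0 0 -1.54 -.44 0 0'|grep -E 'pos|force';python3 -m jog '0 0 0 0 0 -.06 0;0 0 0 0 0 -.06 0'|grep -E 'pos|force';python3 -m jog '0 0 0 0 0 -.06 0;0 0 0 0 0 -.06 0'|grep -E 'pos|force'; python3 -m jog '0 0 0 0 0 -.06 0;0 0 0 0 0 -.06 0'|grep -E 'pos|force'
```

```text
ee_pos: [397.8, 139.3, -29.8]
force: [0.5, -0.2, -0.1]
ee_pos: [397.5, 139.2, -31.3]
force: [0.1, -0.2, -0.2]
ee_pos: [397.6, 139.2, -31.8]
force: [-2.2, 0.0, 9.3]
ee_pos: [397.6, 139.2, -31.9]
force: [-5.1, -2.0, 26.5]
```

Contact is at reported z ≈ -31.7. True height is therefore reported z + 31.7. I'll redo the push at true z ≈ 28.

```bash
python3 -m jog '0 0 0 0 0 .6 0;0 0 0 0 0 1.22 0;0 0 0 1.2 .35 1.22 0;0 0 0 2.4 .7 1.22 0;0 0 0 2.77 .8 1.22 0'|grep -E 'pos|force';python3 -m jog '0 0 0 .2 .058 0 0;0 0 0 .5 .144 0 0;0 0 0 .8 .23 0 0;0 0 0 1.1 .316 0 0;0 0 0 1.4 .403 0 0'|grep -E 'pos|force';python3 -m jog '0 0 0 .2 .058 0 0;0 0 0 .4 .115 0 0;0 0 0 .6 .173 0 0;0 0 0 .7 .202 0 0;0 0 0 .8 .23 0 0'; python3 - <<'E'
from h import *
f=np.load('fx.npz');s=env.state();p=s['ee_pos'];print(s['force'],f['R'].T@(p[:2]-f['o']))
E
```

```text
ee_pos: [468.1, 159.6, -3.5]
force: [-0.9, 0.1, -0.2]
ee_pos: [498.5, 168.3, -3.8]
force: [-5.8, -1.9, 3.7]
time_s: 12.62
ee_pos: [520.3, 174.6, -3.8]
ee_rot: [-179.9, -0.0, 106.1]
force: [-4.3, -1.8, 2.0]
gripper_width: 0.5
[-4.28955835 -1.79688194  1.98582298] [-43.78220741 -39.96970272]
```

```bash
python3 -m jog '0 0 0 .08 .023 0 0;0 0 0 .16 .046 0 0;0 0 0 .16 .046 0 0'|grep -E 'pos|force';python3 -m jog '0 0 0 .06 .017 0 0;0 0 0 .1 .029 0 0;0 0 0 .1 .029 0 0'|grep -E 'pos|force';python3 -m jog '0 0 0 .06 .017 0 0;0 0 0 .1 .029 0 0;0 0 0 .1 .029 0 0'|grep -E 'pos|force'
```

```text
ee_pos: [525.6, 176.1, -3.7]
force: [-2.6, -1.4, 0.2]
ee_pos: [527.3, 176.6, -3.7]
force: [-3.1, -1.2, 1.2]
ee_pos: [527.1, 176.6, -3.8]
force: [-9.4, -3.0, 5.7]
```

```bash
python3 -m jog '0 0 0 .05 .014 0 0;0 0 0 .08 .023 0 0;0 0 0 .08 .023 0 0'|grep -E 'pos|force'; python3 -m jog '0 0 0 -.8 -.23 0 0;0 0 0 -1.6 -.46 1 0;0 0 0 -2 -.58 3.2 0;0 0 0 -2 -.58 5.4 0;0 0 0 -2 -.58 5.4 0'; python3 - <<'E'
from h import *
f=np.load('fx.npz');R,o=f['R'],f['o']
im=grab_frame('scene')
for r in spotter.trace('block_center','scene'):
    print(r['conf'],np.round(r['box'],1))
for bx in(-6,-3,0):
    q=proj('scene',[np.r_[R@[bx+a,-40+b]+o,z] for a in(-25,25) for b in(-28,28) for z in(10,54)]);print(bx,q.min(0).round(1),(q.max(0)-q.min(0)).round(1))
save(cv2.resize(im[190:350,250:450],None,fx=4,fy=4,interpolation=cv2.INTER_LANCZOS4)[:600],'p9.png')
E
```

```text
ee_pos: [526.9, 176.5, -3.8]
force: [-14.1, -4.4, 8.9]
time_s: 14.75
ee_pos: [487.6, 165.2, 136.8]
ee_rot: [179.1, -0.0, 106.1]
force: [0.4, -0.5, -0.1]
gripper_width: 0.6
0.93 [360.8 262.3  52.6  54.6]
0.63 [198.  285.6  51.1  60.2]
0.41 [290.  235.7  21.5  12.6]
-6 [354.4 261.7] [53.4 58.6]
-3 [355.9 260.8] [53.4 58.5]
0 [357.3 259.8] [53.4 58.4]
```

View pics/p9.png

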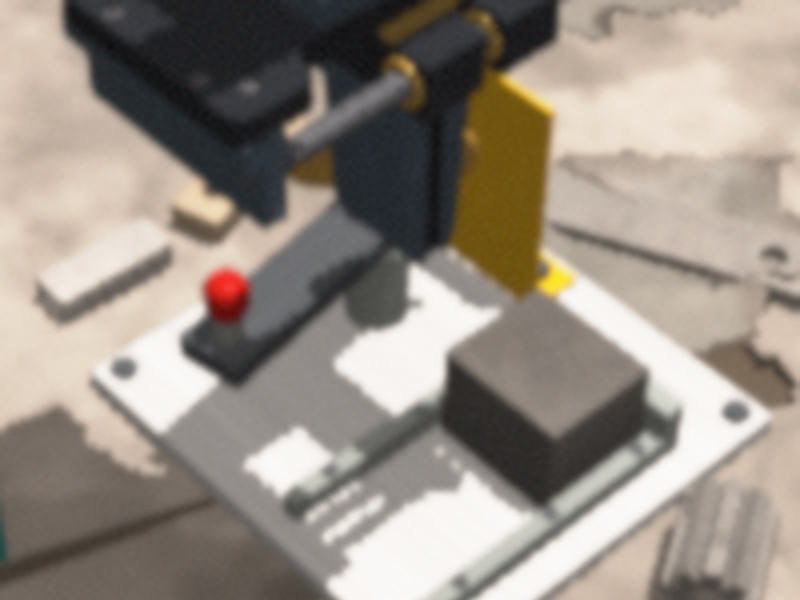

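Block is home: at crop ≈(545,380) it sits flush with the end stop, and the network box matches a home pose. Now the peg path.

```bash
python3 - <<'E'
from h import *
f=np.load('fx.npz');R,o=f['R'],f['o'];s=env.state();p=s['ee_pos'];print(p,R.T@(p[:2]-o))
def pt(th,d):
    w=np.array([0,50])+88*np.array([-np.cos(th),-np.sin(th)])-d*np.array([np.sin(th),-np.cos(th)])
    return R@w+o
a=pt(.17,42);print('pre shift units',(a-p[:2])/25)
prev=a
for i,th in enumerate((.17,.31,.45,.59,.73,.87,1.01,1.15,1.29,1.43,1.57)):
    b=pt(th,24.5);print(round(th,2),((b-a)/25).round(2),'rot',round(np.degrees(th-.17)/5,2),'world',b.round(1))
    if i in(0,5): a=b
E
```

```text
[483.75833759 163.97349494 132.2144684 ] [-81.82415361 -40.07398825]
pre shift units [-1.75349699  4.34761634]
0.17 [ 0.3  -0.63] rot 0.0 world [447.5 256.9]
0.31 [ 0.13 -0.5 ] rot 1.6 world [450.7 244.5]
0.45 [ 0.32 -0.97] rot 3.21 world [455.5 232.7]
0.59 [ 0.58 -1.41] rot 4.81 world [462.  221.7]
0.73 [ 0.9  -1.81] rot 6.42 world [469.9 211.7]
0.87 [ 1.26 -2.16] rot 8.02 world [479.2 202.8]
1.01 [ 0.42 -0.3 ] rot 9.63 world [489.6 195.4]
1.15 [ 0.87 -0.53] rot 11.23 world [500.9 189.5]
1.29 [ 1.35 -0.71] rot 12.83 world [512.9 185.2]
1.43 [ 1.85 -0.81] rot 14.44 world [525.4 182.6]
1.57 [ 2.36 -0.84] rot 16.04 world [538.2 181.8]
```

```bash
python3 -m jog '0 0 0 -.8 2 0 0;0 0 0 -1.75 4.35 0 0;0 0 0 -1.75 4.35 -1.4 0;0 0 0 -1.75 4.35 -3.35 0;0 0 0 -1.75 4.35 -3.35 0'; python3 -m jog '0 0 0 .15 -.31 0 0;0 0 0 .3 -.63 0 0;0 0 0 .3 -.63 0 0'
```

```text
time_s: 15.48
ee_pos: [435.1, 270.6, 43.4]
ee_rot: [-179.4, 0.1, 106.1]
force: [-0.1, 0.6, -0.3]
gripper_width: 0.4
time_s: 15.85
ee_pos: [447.3, 256.1, 48.9]
ee_rot: [179.8, -0.0, 106.0]
force: [-0.2, -0.3, 0.3]
gripper_width: 1.0
```

```bash
python3 -m jog '0 0 1.6 .13 -.5 0 0;0 0 3.2 .32 -.97 0 0;0 0 4.8 .58 -1.41 0 0;0 0 6.4 .9 -1.81 0 0;0 0 8 1.26 -2.16 0 0'; python3 -m jog '0 0 1.6 .42 -.3 0 0;0 0 3.2 .87 -.53 0 0;0 0 4.8 1.35 -.71 0 0'; python3 - <<'E'
from h import *
f=np.load('fx.npz');R,o=f['R'],f['o'];s=env.state();p=s['ee_pos'];print(p,R.T@(p[:2]-o),R.T@s['force'][:2],s['qpos'].round(1))
for cam in('scene','top'):
    im=grab_frame(cam).astype(int);m=(im[...,0]>110)&(im[...,1]<60)&(im[...,2]<60);ys,xs=np.nonzero(m)
    if m.sum(): print(cam,m.sum(),R.T@(ray(cam,(xs.mean(),ys.mean()),92)[:2]-o))
E
```

```text
time_s: 16.48
ee_pos: [477.6, 202.3, 48.6]
ee_rot: [179.9, -0.0, 146.3]
force: [-2.3, 1.6, 2.3]
gripper_width: 0.3
time_s: 16.85
ee_pos: [511.0, 184.2, 48.3]
ee_rot: [180.0, -0.0, 170.3]
force: [-2.4, -0.2, 0.8]
gripper_width: 0.7
[511.02599504 184.22356076  48.34335967] [-50.01402418 -28.16995641] [-2.35495627  0.45975604] [ 18.6  22.4 104.6   0.   53.  -61.7]
```

```bash
python3 -m jog '0 0 1.6 .5 -.1 0 0;0 0 3.2 1 -.13 0 0;0 0 3.2 1 -.13 0 0'|grep -E 'pos|force'; python3 -m jog '0 0 0 .08 .02 0 0;0 0 0 .16 .04 0 0;0 0 0 .16 .04 0 0'|grep -E 'pos|force'; python3 -m jog '0 0 0 .08 .02 0 0;0 0 0 .08 .02 0 0'|grep -E 'pos|force'
```

```text
ee_pos: [536.2, 181.5, 47.8]
force: [-0.3, 0.9, 0.0]
ee_pos: [537.6, 181.8, 47.5]
force: [-4.7, -2.1, 3.5]
ee_pos: [538.1, 181.8, 47.3]
force: [-8.3, -4.0, 5.7]
```

```bash
python3 -m jog '0 0 0 .08 .02 0 0;0 0 0 .08 .02 0 0'|grep -E 'pos|force'; python3 -m jog '0 0 0 -.7 -.2 0 0;0 0 0 -1.4 -.4 1 0;0 0 0 -3 -.4 3 0;0 0 0 -4 -1.5 3 0;0 0 0 -4 -3.5 3 0'; python3 - <<'E'
from h import *
f=np.load('fx.npz');R,o=f['R'],f['o'];s=env.state();print(s['qpos'].round(1))
im=grab_frame('top')
for r in spotter.trace('wing_nut','top'):
    ys,xs=np.nonzero(r['region']);W=np.array([R.T@(ray('top',(x,y),85)[:2]-o) for x,y in zip(xs,ys)]);v=np.linalg.svd(W-W.mean(0))[2][0];print(r['conf'],W.mean(0),'cw deg',-np.degrees(np.arctan2(v[1],v[0])),len(xs))
a=im.astype(int);m=(a[...,0]>110)&(a[...,1]<60)&(a[...,2]<60);ys,xs=np.nonzero(m);print(R.T@(ray('top',(xs.mean(),ys.mean()),92)[:2]-o))
save(cv2.resize(im[130:330,270:470],None,fx=3,fy=3,interpolation=cv2.INTER_CUBIC),'p10.png')
E
```

```text
ee_pos: [538.5, 181.8, 47.2]
force: [-12.0, -3.8, 7.9]
time_s: 18.82
ee_pos: [443.6, 96.6, 123.8]
ee_rot: [180.0, 0.2, -173.8]
force: [1.8, -0.9, 0.6]
gripper_width: 0.2
[ 10.8  10.2 110.    0.   59.6 -85.4]
0.7 [5.47342283e-03 4.95505307e+01] cw deg -142.12407084134722 281
[  0.24770059 -38.13678695]
```

View pics/p10.png

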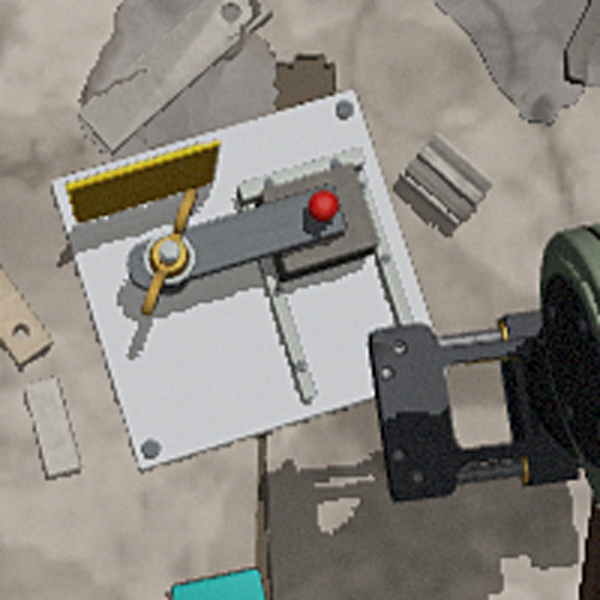

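Strap lies square over the home block, peg at fixture (0.2, -38.1) (crop (323,206)). Nut at crop (168,253), wings 38° cw ⇒ 0.66 rad. Next I set the part-opened fingers astride the nut.

```bash
python3 -m jog '0 0 -1.8 1 1.7 0 .373;0 0 -3.6 2 3.5 0 .373;0 0 -5.4 3 5.3 0 .373;0 0 -7.24 3.75 7.06 0 .373;0 0 -7.24 3.75 7.06 0 .373'; python3 -m jog '0 0 0 0 0 0 .373;0 0 0 0 0 0 .373'
```

```text
time_s: 19.55
ee_pos: [539.2, 276.4, 122.1]
ee_rot: [179.9, 0.0, 150.0]
force: [-0.5, -0.1, -0.2]
gripper_width: 33.9
time_s: 19.8
ee_pos: [537.5, 271.7, 122.8]
ee_rot: [-180.0, -0.0, 149.8]
force: [-0.7, 0.9, 0.7]
gripper_width: 34.1
```

```bash
python3 -m jog '0 0 0 0 .06 -1 .373;0 0 0 0 .06 -2 .373;0 0 0 0 .06 -2.2 .373;0 0 0 0 .06 -2.4 .373;0 0 0 0 .06 -2.4 .373'|grep -E 'pos|force'; python3 - <<'E'
from h import *
im=grab_frame('scene');save(cv2.resize(im[180:300,280:440],None,fx=5,fy=5,interpolation=cv2.INTER_LANCZOS4),'p11.png')
E
```

```text
ee_pos: [538.3, 274.0, 63.3]
force: [0.1, -0.6, -0.4]
```

View pics/p11.png

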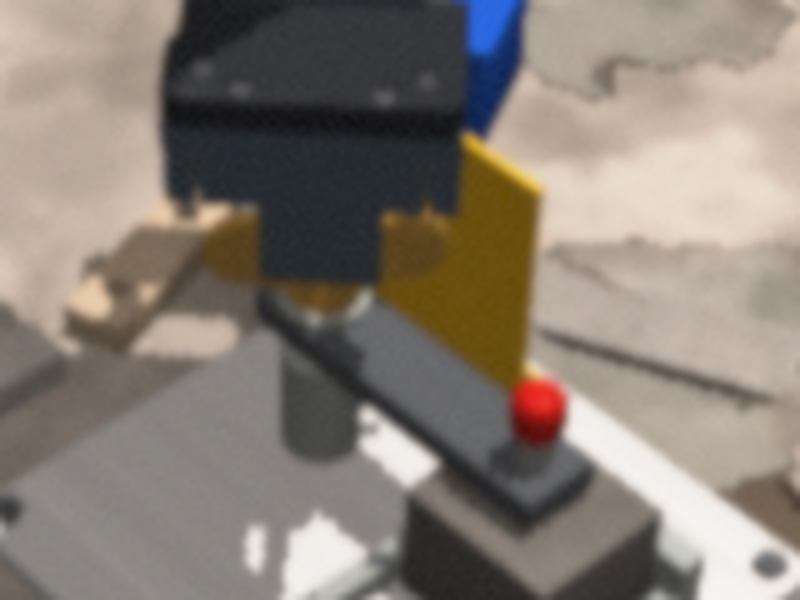

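Front finger is centred over the nut (crop x 258–382), with the wings showing evenly either side (205–445). Lower it and turn.

```bash
python3 -m jog '0 0 0 0 0 -.2 .373;0 0 0 0 0 -.45 .373;0 0 0 0 0 -.45 .373'|grep -E 'pos|force'; python3 -m jog '0 0 -1 0 0 0 .373;0 0 -2.5 0 0 0 .373;0 0 -4 0 0 0 .373;0 0 -5.5 0 0 0 .373;0 0 -7 0 0 0 .373'; python3 - <<'E'
from h import *
s=env.state();print(s['torque'],s['force'],s['qpos'].round(1))
E
```

```text
ee_pos: [537.4, 273.8, 50.7]
force: [-0.2, -0.3, 0.2]
time_s: 21.48
ee_pos: [537.8, 273.0, 51.2]
ee_rot: [-179.9, 0.1, 114.7]
force: [0.2, -3.3, 0.9]
gripper_width: 34.1
[-0.62443808 -0.00252831  0.07029887] [ 0.2147971  -3.25528808  0.90951452] [25.9 26.9 96.2 -0.1 57.   1.3]
```

```bash
python3 -m jog '0 0 -1.8 0 0 0 .373;0 0 -3.6 0 0 0 .373;0 0 -5.4 0 0 0 .373;0 0 -7.2 0 0 0 .373;0 0 -9 0 0 0 .373'; python3 - <<'E'
from h import *
f=np.load('fx.npz');R,o=f['R'],f['o']
s=env.state();print(s['torque'],s['force'],s['qpos'].round(1))
for cam in('scene','top'):
  grab_frame(cam)
  for r in spotter.look_for('wing_nut',cam): print(cam,r['conf'],np.round(r['box']))
E
```

```text
time_s: 22.1
ee_pos: [537.2, 272.8, 50.9]
ee_rot: [-180.0, 0.2, 69.6]
force: [-0.3, -2.5, -1.4]
gripper_width: 33.9
[-0.49979207  0.16954405  0.00738091] [-0.27225198 -2.53305022 -1.36836324] [25.9 26.9 96.2 -0.1 57.  46.3]
scene 0.75 [334. 217.  28.  35.]
```

```bash
python3 -m jog '0 0 -1.8 0 0 0 .373;0 0 -3.6 0 0 0 .373;0 0 -5.4 0 0 0 .373;0 0 -7.2 0 0 0 .373;0 0 -9 0 0 0 .373'|grep -E 'rot|pos|force'; python3 -m jog '0 0 -1.8 0 0 0 .373;0 0 -3.6 0 0 0 .373;0 0 -5.4 0 0 0 .373;0 0 -7.2 0 0 0 .373;0 0 -8.8 0 0 0 .373'; python3 - <<'E'
from h import *
s=env.state();print(s['torque'],s['force'],s['qpos'].round(1))
E
```

```text
ee_pos: [538.4, 273.8, 51.1]
ee_rot: [179.9, -0.0, 24.7]
force: [1.3, -2.4, -2.3]
time_s: 23.55
ee_pos: [538.9, 273.5, 51.2]
ee_rot: [180.0, -0.1, -19.2]
force: [2.0, -1.9, -2.4]
gripper_width: 33.8
[-0.49070333 -0.2258813   0.05424934] [ 2.02665132 -1.8949084  -2.41633249] [ 2.590e+01  2.700e+01  9.610e+01 -1.000e-01  5.680e+01  1.352e+02]
```

```bash
python3 -m jog '0 0 2 0 0 0 .373;0 0 3.5 0 0 0 .373;0 0 4 0 0 .6 .373;0 0 5 0 0 1.3 .373;0 0 7 0 0 1.3 .373'|grep -E 'rot|pos|force'; python3 -m jog '0 0 2 0 0 0 .373;0 0 4 0 0 0 .373;0 0 6 0 0 0 .373;0 0 8 0 0 0 .373;0 0 10 0 0 0 .373'|grep -E 'rot|pos|force';python3 -m jog '0 0 2 0 0 0 .373;0 0 4 0 0 0 .373;0 0 6 0 0 0 .373;0 0 8 0 0 0 .373;0 0 10 0 0 0 .373'|grep -E 'rot|pos|force'; python3 - <<'E'
from h import *
f=np.load('fx.npz');R,o=f['R'],f['o']
for cam in('scene','top'):
  grab_frame(cam)
  for r in spotter.trace('wing_nut',cam):
    ys,xs=np.nonzero(r['region']);W=np.array([ray(cam,(x,y),85)[:2]for x,y in zip(xs,ys)]);d=W-(R@[0,50]+o);v=np.linalg.svd(d)[2][0];print(cam,r['conf'],len(xs),np.degrees(np.arctan2(v[1],v[0])),np.percentile(d@v,[2,98]))
E
```

```text
ee_pos: [539.5, 275.2, 85.8]
ee_rot: [-179.9, -0.3, 16.3]
force: [-0.3, 0.5, -0.8]
ee_pos: [538.4, 274.6, 84.2]
ee_rot: [180.0, -0.1, 66.3]
force: [0.9, -0.5, -0.3]
ee_pos: [538.4, 274.6, 84.1]
ee_rot: [179.9, -0.0, 116.3]
force: [0.0, -0.1, -0.6]
scene 0.78 502 -148.82542846764883 [-43.34120695  28.53448277]
```

```bash
python3 -m jog '0 0 2 0 0 0 .373;0 0 4 0 0 0 .373;0 0 6 0 0 0 .373;0 0 8 0 0 0 .373;0 0 10 0 0 0 .373'|grep -E 'rot|pos|force';python3 -m jog '0 0 2 0 0 0 .373;0 0 4 -.03 -.05 0 .373;0 0 5.7 -.03 -.05 0 .373;0 0 5.7 -.03 -.05 -.4 .373;0 0 5.7 -.03 -.05 -.8 .373'|grep -E 'rot|pos|force'; python3 -m jog '0 0 0 0 0 -.2 .373;0 0 0 0 0 -.4 .373;0 0 0 0 0 -.54 .373;0 0 0 0 0 -.54 .373'|grep -E 'rot|pos|force'
```

```text
ee_pos: [538.1, 274.3, 84.0]
ee_rot: [180.0, 0.0, 166.1]
force: [-0.3, -0.3, -0.2]
ee_pos: [537.0, 272.8, 63.0]
ee_rot: [180.0, -0.0, -165.8]
force: [0.9, -0.6, -0.6]
ee_pos: [537.1, 272.7, 50.2]
ee_rot: [180.0, -0.0, -165.6]
force: [0.1, -0.6, -0.1]
```

```bash
python3 -m jog '0 0 -1.5 0 0 0 .373;0 0 -3 0 0 0 .373;0 0 -4.5 0 0 0 .373;0 0 -6 0 0 0 .373;0 0 -7.5 0 0 0 .373'|grep -E 'rot|pos|force';python3 -m jog '0 0 -1.8 0 0 0 .373;0 0 -3.6 0 0 0 .373;0 0 -5.4 0 0 0 .373;0 0 -7.2 0 0 0 .373;0 0 -9 0 0 0 .373'|grep -E 'rot|pos|force';python3 -m jog '0 0 -1.8 0 0 0 .373;0 0 -3.6 0 0 0 .373;0 0 -5.4 0 0 0 .373;0 0 -7.2 0 0 0 .373;0 0 -9 0 0 0 .373'|grep -E 'rot|pos|force'
```

```text
ee_pos: [537.8, 272.3, 50.8]
ee_rot: [-180.0, 0.1, 156.7]
force: [0.9, -2.0, 0.2]
ee_pos: [537.6, 271.8, 50.5]
ee_rot: [180.0, 0.1, 111.6]
force: [1.0, -2.4, -0.5]
ee_pos: [537.4, 272.1, 50.3]
ee_rot: [180.0, 0.1, 66.6]
force: [-0.1, -1.6, -1.2]
```

```bash
python3 -m jog '0 0 -1.8 0 0 0 .373;0 0 -3.6 0 0 0 .373;0 0 -5.4 0 0 0 .373;0 0 -7.2 0 0 0 .373;0 0 -9 0 0 0 .373'|grep -E 'rot|pos|force'; python3 -m jog '0 0 -1 0 0 0 .373;0 0 -2 0 0 0 .373;0 0 -3 0 0 0 .373'|grep -E 'rot|pos|force';python3 - <<'E'
from h import *
s=env.state();print(s['torque'],s['force'],s['qpos'].round(1))
E
```

```text
ee_pos: [537.7, 272.3, 50.3]
ee_rot: [179.9, -0.0, 21.6]
force: [1.7, -1.1, -1.6]
ee_pos: [537.8, 272.2, 50.3]
ee_rot: [179.9, -0.1, 6.7]
force: [2.8, -1.9, -3.2]
[-0.26225064 -0.10010149  0.04873109] [ 2.76213361 -1.87269125 -3.20302322] [ 2.580e+01  2.690e+01  9.640e+01 -1.000e-01  5.670e+01  1.091e+02]
```

```bash
cat > st.py <<'E'
from h import *
s=env.state();print('tz',s['torque'].round(3),'F',s['force'].round(1),'yaw',s['ee_rot'][2].round(1),'q6',s['qpos'][5].round(1),s['ee_pos'].round(1),'eff6',s['effort'][5].round(3),s['gripper_width'])
E
python3 -m jog '0 0 -1 0 0 0 .373;0 0 -1 0 0 0 .373' >/dev/null; python3 st.py; python3 -m jog '0 0 -1 0 0 0 .373;0 0 -1 0 0 0 .373' >/dev/null; python3 st.py; python3 -m jog '0 0 -1 0 0 0 .373;0 0 -1 0 0 0 .373' >/dev/null; python3 st.py
```

```text
tz [-0.36  -0.149  0.05 ] F [ 1.6 -2.1 -2.1] yaw 1.9 q6 113.9 [537.6 272.4  50.4] eff6 0.228 33.534987723049966
tz [-0.313 -0.284  0.085] F [ 2.3 -1.4 -1.6] yaw -3.0 q6 118.8 [537.6 272.4  50.4] eff6 0.235 34.43673890748121
tz [-0.554 -0.372  0.122] F [ 3.  -3.9 -1.8] yaw -7.9 q6 123.8 [537.6 272.4  50.4] eff6 0.276 33.805894481505874
```

```bash
python3 -m jog '0 0 -1 0 0 0 .373;0 0 -1 0 0 0 .373' >/dev/null; python3 st.py; python3 -m jog '0 0 -.6 0 0 0 .373;0 0 -.6 0 0 0 .373' >/dev/null; python3 st.py; python3 -m jog '0 0 -.6 0 0 0 .373;0 0 -.6 0 0 0 .373' >/dev/null; python3 st.py
```

```text
tz [-0.535 -0.546  2.326] F [ 4.2 -3.  -3.7] yaw -12.6 q6 128.5 [537.8 272.3  50.4] eff6 2.436 34.193328285029914
tz [-0.632 -0.686  3.978] F [ 3.6 -3.9 -3.1] yaw -15.5 q6 131.5 [537.8 272.2  50.4] eff6 4.025 35.27221756898162
tz [-0.595 -0.74   6.063] F [ 4.7 -3.1 -3.1] yaw -18.4 q6 134.4 [537.8 272.2  50.4] eff6 6.115 36.64579230781035
```

Torque jumped from 0.1 to 6 N·m at the expected angle, so this is the hard stop. Back off, lift clear and check.

```bash
python3 -m jog '0 0 2 0 0 0 .373;0 0 4 0 0 0 .373;0 0 6 0 0 .3 .373;0 0 6 0 0 1.2 .373;0 0 6 0 0 2.4 .373'|grep -E 'rot|pos|force';python3 -m jog '0 0 2 -1.5 -1.5 .6 .373;0 0 4 -3 -3.5 .6 .373;0 0 6 -4 -5.5 .6 .373;0 0 8 -4 -7 .6 .373;0 0 8 -4 -7 .6 .373'; python3 - <<'E'
from h import *
f=np.load('fx.npz');R,o=f['R'],f['o']
grab_frame('top');im=grab_frame('top')
for r in spotter.trace('wing_nut','top'):
    ys,xs=np.nonzero(r['region']);W=np.array([R.T@(ray('top',(x,y),83)[:2]-o) for x,y in zip(xs,ys)]);v=np.linalg.svd(W-W.mean(0))[2][0];print(r['conf'],W.mean(0),'cw rad mod pi',(-np.arctan2(v[1],v[0]))%np.pi,'want',6.0-np.pi,len(xs))
    Y=np.array([[x,y] for x,y in zip(xs,ys)])
a=im.astype(int)
m=(a[...,0]>110)&(a[...,1]<60)&(a[...,2]<60);ys,xs=np.nonzero(m);print('peg',R.T@(ray('top',(xs.mean(),ys.mean()),90)[:2]-o))
t=cv2.resize(im[130:330,270:470],None,fx=2.9,fy=2.9,interpolation=cv2.INTER_CUBIC);save(t,'p12.png')
print(env.state()['time_s'])
E
```

```text
ee_pos: [535.0, 274.3, 110.7]
ee_rot: [-179.6, 0.3, 10.2]
force: [0.5, -0.5, -0.5]
time_s: 33.0
ee_pos: [435.9, 97.9, 126.0]
ee_rot: [-179.7, -0.2, 50.1]
force: [0.1, 1.3, -0.1]
gripper_width: 34.0
0.58 [ 0.31327955 50.33866087] cw rad mod pi 2.8637271901379413 want 2.858407346410207 305
peg [ -1.47101054 -37.78866398]
33.15
```

View pics/p12.png

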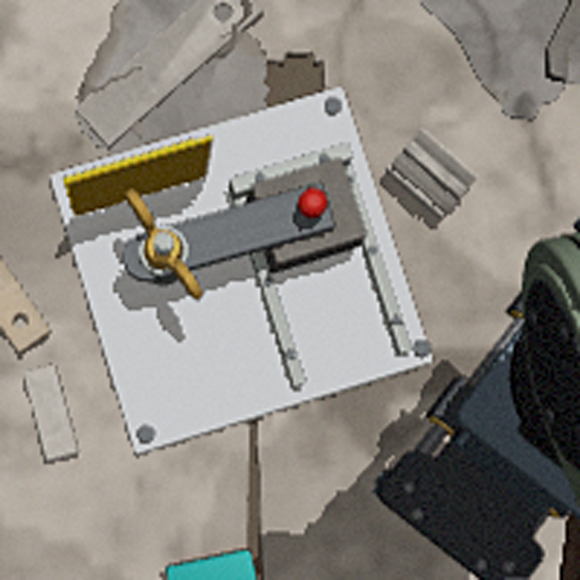

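```bash
python3 - <<'E'
from h import *
f=np.load('fx.npz');R,o=f['R'],f['o']
for cam in('top','scene'):
  a=grab_frame(cam).astype(float)
  for thr in(30,60):
    w=np.clip(a[...,0]-np.maximum(a[...,1],a[...,2])-thr,0,None);w[:150]=0;w[330:]=0;w[:,:280]=0;w[:,420:]=0
    w*= (a[...,1]<90)
    ys,xs=np.mgrid[:480,:640];u=((w*xs).sum()/w.sum(),(w*ys).sum()/w.sum());print(cam,thr,u,R.T@(ray(cam,u,88)[:2]-o))
b=cv2.cvtColor(cv2.imread('pics/p10.png'),cv2.COLOR_BGR2RGB).astype(float);w=np.clip(b[...,0]-np.maximum(b[...,1],b[...,2])-60,0,None)*(b[...,1]<90)
ys,xs=np.mgrid[:600,:600];print('before',270+((w*xs).sum()/w.sum()-1)/3,130+((w*ys).sum()/w.sum()-1)/3)
E
```

```text
top 30 (np.float64(377.461363939677), np.float64(199.28680101428)) [ -1.24929033 -37.89187832]
top 60 (np.float64(377.53702244978336), np.float64(199.05218589996062)) [ -0.91498911 -38.13202411]
scene 30 (np.float64(386.4777810476751), np.float64(262.3867716303708)) [ -0.27746093 -41.20336296]
scene 60 (np.float64(386.524654207581), np.float64(262.10241790729594)) [  0.17182651 -40.85999922]
before 377.47375011762324 197.71123319797616
```

```bash
python3 -c "
from h import *
print(env.job_done())"
```

```text
the job is handed in; nothing more can be done
None
```

I finished the job in the order asked and handed it in at about 33 s: block home, then strap over it, then nut tight.

**What I did**
- **Block:** I pushed it home with shut fingers. The push force rose to about 15 N against the end stop, and in the pictures the block sits flush with the stop.
- **Strap:** I pushed the peg round until it stopped, with about 12 N on it.
- **Nut:** I straddled the nut with half-open fingers and turned it clockwise by its wings in two strokes. The torque jumped to 6 N·m at the hard stop.

**Last checks**
- **Nut angle:** it measured 2.864 rad (modulo π), against 2.858 for fully tight.
- **Strap:** the peg is at fixture (about -1, -38) mm, i.e. about 90°.
- **Surroundings:** the robot was clear of everything, and the loose parts in view had not moved.

**What disagreed**
- **Height error:** the true fingertip is about 32 mm above the reported TCP. My first push therefore passed over the block without touching it. I then found the offset by touching the bench, and corrected for it.
- **Peg shift:** in the top camera the peg moved about 1–2 mm back towards the robot while the nut was being tightened. In the scene camera it still sits at the end of its swing. I left it as it was.

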